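# Tip a packed carton into the closing jig and press it home

### The job

Tip the tall standing carton over by pushing it near its top, so that it lies flat between the rails of the jig with its top end towards the sliding stop plate. Then push on its foot end to slide it along until the stop plate is all the way back, and press it home there firmly for a moment with about 12 N on the plate (more than 22 N crushes the carton). Leave it there, pressed up to the plate, without disturbing the other things on the bench.

Things in the scene. Friction and masses are not known exactly. Their poses are not given: they have to be found in the camera images.
- jig: carton-closing jig fixed to the bench: a straight lane. Origin on the bench at the middle of the lane, x axis along the lane towards the stop plate, z up. Plywood floor 4 mm thick; two aluminium rails 400 mm long (x -200 to +200), tops 26 mm above the bench, 8 mm thick, inner faces 104 mm apart; a rigid dark steel end block (130 mm wide, 70 mm tall) from x +218 to +240 mm
- stop_face (a point): centre of the face of the steel stop plate that looks at the carton, 42 mm above the bench, axes as the jig's; it lies at x = +155 mm in the jig's frame at joint value 0 and moves with joint stop. The plate is 12 mm thick, 90 mm wide, and stands from 6 to 66 mm above the bench
- stop (a joint): how far the stop plate is pushed back along the jig's x axis: 0 to 0.030 m; 0.030 is all the way back against a hard end. It is stiff: it moves under about 5 N and stays where it is left. Once it is at its end the pushing force climbs steeply, by over 10 N per mm
- carton: closed plain cardboard carton, 76 mm (its x, along the lane) by 96 mm (its y) by 210 mm tall (its z), 0.45 to 0.78 kg evenly spread, standing on the jig's floor between the rails near the lane's open end. Origin at the centre of its foot (under)side. Lying down it is 76 mm high and needs about 2 to 6 N to slide
- carton_top (a point): centre of the carton's top end, 210 mm from its foot, 214 mm above the bench at first. Pushed near here along the lane it tips under about 2 N and goes over by itself once tilted 0.35 rad; its edge on the pushed side rises to 227 mm, so keep a gripper's body above that. Pushed below 50 mm it slides instead
- tape_roll: bystander: roll of packing tape lying flat, 100 mm across, 45 mm high; origin at centre of underside
- jar: bystander: white plastic jar, 60 mm across, 85 mm high; origin at centre of underside
- screwdriver: bystander: screwdriver lying on the bench
Things that resemble listed ones, but are neither listed nor needed, are in the scene too. Of the things that look like the carton, take the one that is farthest from the robot's base at the start.

How it is judged (in metres and radians):
On the way, in this order (a step that is already met when the one before it is completed fails the run):
1. the carton lies on its side in the lane, top end towards the stop plate (angle between carton's own z axis and vertical between 1.5 and 1.64 rad and height (world z) of carton below 0.05 m and x of carton_top in the frame of jig above 0.05 m and angle between the z axis of carton and the x axis of jig, either way round below 0.1 rad), for 0.2 s.
2. the carton is pressed firmly (over 8 N) against the stop plate, which is all the way back (value of joint stop above 0.0285 m and contact force between carton and stop above 8 N), for 0.2 s.
At the end, for the whole second after the job is handed in: the carton lies flat and at rest in the lane (within 0.06 rad), its top end within 3 mm of the stop plate and within 10 mm of its centre, and the stop plate is back to within 1.5 mm of its end (joint over 0.0285) (value of joint stop above 0.0285 m and x of carton_top in the frame of stop_face above -0.003 m and distance between carton_top and stop_face below 0.01 m and angle between the z axis of carton and the x axis of jig, either way round below 0.06 rad and angle between carton's own z axis and vertical between 1.5 and 1.64 rad and linear speed of carton below 0.01 m/s); the robot touches nothing.
It fails at once if the carton is crushed against the stop plate (over 22 N) (contact force between carton and stop above 22 N).
It fails at once if the robot presses on the carton with over 28 N (contact force between any of the arm, the fingers and carton above 28 N).
It fails at once if the tape roll, the jar or the screwdriver is disturbed (moved over 15 mm) (distance of any of tape_roll, jar, screwdriver from where it was at the start of the episode above 0.015 m).
It also fails if it takes over 58 s, if anything falls off the work surface, if the arm or the gripper's body presses on something with over 40 N, if the wrist force passes 120 N, or if a joint passes its speed limit or range.

### The arm

A 6-joint arm with a two-finger parallel gripper is mounted at the origin on the work surface. World frame = base frame: x ahead of the robot, y to its left, z up, the work surface at z = 0. Lengths are in mm, angles in rad, forces in N, time in s.
With the tool pointing down it reaches from about 275 to 1000 mm from the base axis. Payload 8.4 kg.
Tool frame: the origin (TCP) lies on the centre line of the jaws, within the pads' length; the fingertips stand 17 mm ahead of it and the grasp point (between the pads) lies 2 mm behind it (r.tcp_to_tips is the z of the fingertips in the tool frame, in mm); z points along the fingers, y is the direction in which the jaws open and shut (so a half turn about z gives the same grasp; the last joint's range is limited). The gripper opens to 85 mm and grips with 20 to 120 N. Pads are 22 mm wide; open, the fingers measure 114 mm over their backs; the gripper's body (76 mm by 85 mm) begins 54 mm behind the grasp point. The pads swing forward as they close: fully open they stand 13 mm farther back than shut.
Start: joints at [-1.225, 0.353, 1.633, -0, 1.155, -0.002], TCP at [213.018, -587.581, 248.281] pointing down, gripper open.
Joint ranges: [-2.63, 2.63], [-0.92, 2.1], [0.06, 2.66], [-1.3, 4.44], [0, 2.69], [-3.02, 3.02]. Speed limits (rad/s): [2.22, 2.22, 2.79, 3.14, 3.14, 3.14].

### API

Orientations are given as [roll, pitch, yaw] about the fixed x, y, z axes, in that order (R = Rz(yaw) Ry(pitch) Rx(roll)).
In Python, from rig import r, cams, job gives the robot as it stands.
- The arm moves only by the tool drive_tool, never from a script. Its argument "deltas" is a list of rows, each a list of 4 numbers: the shift along the tool's x, y, z in cm, then the turn about the tool's z in rad. In form: [[x, y, z, roll], ...]. A call has 1 to 12 rows; each row shifts and turns the commanded pose from where the row before left it, along the tool's axes as they then stand; what a row does not reach is not made up. A row lasts 1/12 s, in which the tool goes at most 41.7 mm and 7.16 degrees, less where a joint would pass 70% of its speed; a pose out of reach is approached as far as the arm can. A call with a gripper value outside its range is refused whole. "jaw" is the closure, from 0 (fully open) to 1 (shut), set as the call begins (left out, the last holds). The fingers move at their own pace and stop on an object; "force" is the grip in N (left out, the last holds). Time passes only in rows, so rows that do not move let the fingers close. It gives the time, the measured TCP pose, the force and the opening at its end, in the units of the state.
- r.sense(): the state, without advancing time (a new reading comes with each control period).
- cams.grab_frame(name): name is "scene" or "side" or "wrist"; returns (picture, depth): 420x560x3 uint8, red, green, blue; 420x560 float32, mm along the optical axis (not along the pixel's ray), 0 where there is no reading.
- cams.camera_params(name): a dict with "fx", "fy", "cx", "cy" (pixels), "R" (3x3) and "t" (3): a world point X has camera coordinates R X + t. Camera axes: x right, y down, z forward; pixel columns grow to the right and rows downward; lengths in mm; the calibration is good to about 2 mm. A picture is of the moment at which its call begins: read the wrist's pose just before it. camera_params takes no time and is no camera call; for the wrist camera it gives the pose at the moment of the call.
- job.sign_off(): hands the job in, once; it reports no verdict.
The state is a dict: "clock": time; "qpos": joint angles; "qvel": joint speeds; "joint_efforts": joint torques, N m; "eef_pos": TCP position; "tcp_rot": TCP orientation; "contact_force": force on the tool from outside, world axes, zero at the start; "wrist_torque": the same for the moment, N m; "opening": opening from 0.0 (shut) to 1.0 (fully open).
Only numpy, scipy, OpenCV 4.12 (cv2) and the standard library are available. Lean on these libraries where they do the work, as an engineer would, in place of code of your own. Each camera call takes 0.05 s, during which the arm holds its last target. There are 200 camera calls.

## Working session

There is one attempt and no reset: what is moved stays moved. The work goes in short steps, Python scripts to look and compute and a tool call to move; the robot and the scene stay as the last step left them, time stands still between calls to the robot, and variables do not carry over. Pictures are saved under pics/ and viewed, about 8 in all and at most 12, crops included, and the job is handed in when it is done.

Besides the shell and the picture viewer there is one more tool, called after ">>>" by a JSON object that holds its "name" and its "arguments", one argument or row to a line. drive_tool: Moves the arm, as the interface text tells. Its arguments: {"type":"object","properties":{"deltas":{"type":"array"},"jaw":{"type":"number"},"force":{"type":"number"}},"required":["deltas"]}

```bash
ls; mkdir -p pics
python3 - <<'E'
from rig import r,cams,job
import cv2,numpy as np
for n in("scene","side"):
    p,d=cams.grab_frame(n); cv2.imwrite(f"pics/{n}0.png",p[:,:,::-1]); np.save(f"pics/{n}0.npy",d)
    c=cams.camera_params(n); print(n,{k:np.round(v,3).tolist() for k,v in c.items()})
print(r.sense())
E
```

```text
pics
scene {'fx': 401.974, 'fy': 401.974, 'cx': 278.563, 'cy': 213.271, 'R': [[-0.607, 0.794, -0.008], [0.619, 0.466, -0.632], [-0.498, -0.389, -0.775]], 't': [386.713, -165.607, 1433.555]}
side {'fx': 426.308, 'fy': 426.308, 'cx': 282.535, 'cy': 215.301, 'R': [[-0.968, -0.251, 0.009], [-0.195, 0.725, -0.66], [0.159, -0.641, -0.751]], 't': [434.468, 251.1, 948.019]}
{'clock': 0.1, 'qpos': array([-1.22542327e+00,  3.53577911e-01,  1.63401956e+00,  2.10875498e-06,
        1.15518828e+00, -2.40293164e-03]), 'qvel': array([ 1.05439383e-03, -1.12572849e-03, -2.34077932e-03,  1.28051726e-03,
       -1.31757989e-03,  6.94038675e-05]), 'joint_efforts': array([ 2.56297229e-03, -6.06354547e+01, -3.42822325e+01,  2.93695230e-04,
        3.81201535e-03,  2.74489065e-05]), 'eef_pos': array([ 212.87538856, -587.22680958,  247.65455242]), 'tcp_rot': array([-3.14039956e+00, -4.79514455e-06,  3.47775133e-01]), 'contact_force': array([-0.16069845, -0.21741231, -0.12227132]), 'wrist_torque': array([ 0.02487344, -0.01324128, -0.05264042]), 'opening': 0.9966257975390267}
```

View pics/scene0.png

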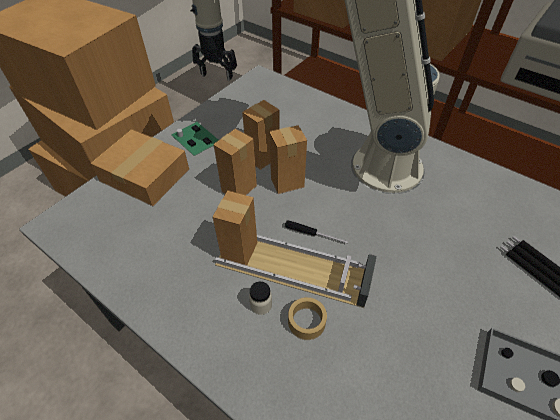

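View pics/side0.png

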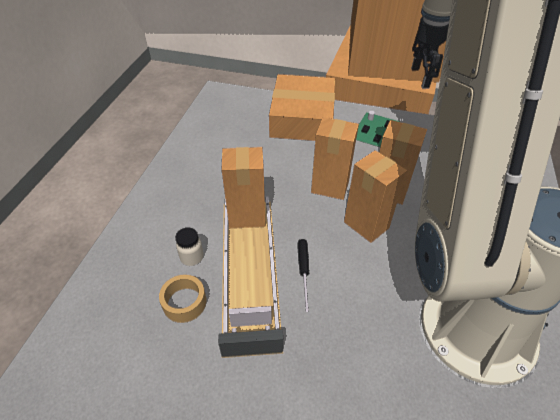

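The scene shows four look-alikes: (237,228) in the jig, and (235,163), (262,130), (288,160) free on the bench. The one in the jig fits, since it stands between the rails at the open end. I'll confirm its distance from the base numerically and with a crop.

```bash
cat > h.py <<'E'
import numpy as np,cv2
from rig import r,cams,job
def cloud(n,d=None):
    if d is None: p,d=cams.grab_frame(n)
    c=cams.camera_params(n); v,u=np.mgrid[:420,:560]
    X=np.stack([(u-c["cx"])/c["fx"]*d,(v-c["cy"])/c["fy"]*d,d],-1)
    W=(X-np.array(c["t"]))@np.array(c["R"]); W[d==0]=np.nan
    return W
E
python3 - <<'E'
from h import *
for n in("scene","side"):
    W=cloud(n,np.load(f"pics/{n}0.npy")); z=W[...,2]
    def blobs(lo,hi,amin):
        m=((z>lo)&(z<hi)&(np.hypot(W[...,0],W[...,1])>250)&(abs(W[...,0])<1000)&(abs(W[...,1])<1000)).astype(np.uint8)
        k,l,s,c=cv2.connectedComponentsWithStats(m)
        for i in range(1,k):
            if s[i,4]>=amin:
                P=W[l==i]; b=cv2.minAreaRect(P[:,:2].astype(np.float32))
                print(n,lo,"px",c[i].round(),s[i,4],"ctr",np.round(b[0],1),"size",np.round(b[1],1),"ang",round(b[2],1),"z",np.median(P[:,2]).round(1),"dist",np.hypot(*b[0]).round())
    blobs(205,222,60); blobs(63,77,40); blobs(18,33,40); blobs(78,92,30);blobs(38,50,60)
p=cv2.imread("pics/scene0.png")[100:330,170:400]
q=cv2.imread("pics/side0.png")[130:370,150:330]
q=cv2.resize(q,None,fx=230/240,fy=230/240)
cv2.imwrite("pics/crop.png",cv2.resize(np.hstack([p,q]),None,fx=1.95,fy=1.95,interpolation=cv2.INTER_CUBIC))
E
```

```text
scene 205 px [448.  20.] 203 ctr [-819.4 -157.9] size [126.4 334.6] ang 88.1 z 213.5 dist 834.0
scene 205 px [537.  54.] 215 ctr [-651.3  232.7] size [163.  22.] ang 90.0 z 213.4 dist 692.0
scene 205 px [260. 111.] 462 ctr [ 231.6 -383.3] size [81.7 97.7] ang 81.3 z 209.7 dist 448.0
scene 205 px [287. 136.] 556 ctr [ 279.1 -236.4] size [81.7 96.7] ang 56.3 z 209.7 dist 366.0
scene 205 px [233. 142.] 573 ctr [ 399.  -352.2] size [80.6 98.1] ang 87.0 z 209.9 dist 532.0
scene 205 px [233. 208.] 913 ctr [ 593.3 -180. ] size [99.6 78.6] ang 18.0 z 213.8 dist 620.0
scene 63 px [312.  18.] 439 ctr [-663.2 -769.9] size [474.1 141.1] ang 81.6 z 66.5 dist 1016.0
scene 63 px [488.  65.] 1847 ctr [-809.1  117.5] size [549.6 379.1] ang 89.5 z 65.4 dist 818.0
scene 63 px [262. 152.] 52 ctr [ 266.1 -353. ] size [27.3 54.7] ang 52.5 z 69.1 dist 442.0
scene 63 px [144. 177.] 292 ctr [ 601.2 -604.1] size [152.  309.8] ang 47.6 z 70.7 dist 852.0
scene 63 px [287. 176.] 98 ctr [ 306.4 -225. ] size [ 55.5 113.7] ang 20.9 z 69.5 dist 380.0
scene 63 px [237. 181.] 104 ctr [ 417.4 -331. ] size [ 60.1 120.5]
[... 5449 characters left out ...]
] 145 ctr [ 554.9 -535.8] size [152.2  11.7] ang 8.3 z 44.1 dist 771.0
side 38 px [328. 185.] 99 ctr [ 399.8 -313. ] size [ 7.7 94.5] ang 88.1 z 44.4 dist 508.0
side 38 px [367. 223.] 146 ctr [ 275.8 -205.2] size [119.4  60.3] ang 5.2 z 44.1 dist 344.0
side 38 px [246. 218.] 119 ctr [ 583.1 -141.1] size [92.9  6.3] ang 18.2 z 44.4 dist 600.0
side 38 px [191. 253.] 83 ctr [677.7  -4. ] size [58.5 25.9] ang 41.0 z 43.8 dist 678.0
side 38 px [181. 295.] 677 ctr [654.  108.7] size [99.8 98.5] ang 84.6 z 44.4 dist 663.0
side 38 px [251. 317.] 114 ctr [488.4 125.6] size [89.6  4.1] ang 19.5 z 44.0 dist 504.0
side 38 px [252. 346.] 163 ctr [467.5 187.7] size [127.9   3.7] ang 19.1 z 44.3 dist 504.0
```

View pics/crop.png

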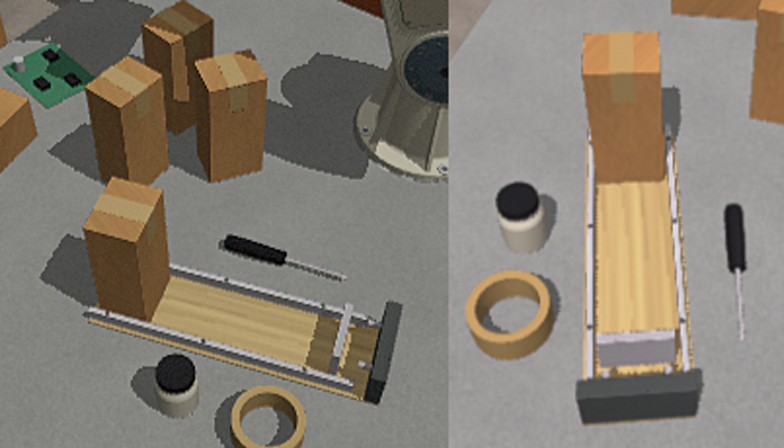

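The crop confirms it: the carton in the jig is at (594,-178), 620 mm from the base. The others are at 366 to 532 mm. The lane runs along (-0.328, 0.945), yaw 109.1°, and the jig origin is about (545.7,-39.4). I'll move behind the carton, above everything else.

>>> {"name": "drive_tool", "arguments": {
  "deltas": [
    [3.4,-1.2,-0.4,0],
    [3.4,-1.2,-0.4,0],
    [3.4,-1.2,-0.4,0],
    [3.4,-1.2,-0.4,0],
    [3.4,-1.2,-0.4,0],
    [3.4,-1.2,-0.4,0],
    [3.4,-1.2,-0.4,0],
    [3.4,-1.2,-0.4,0],
    [3.4,-1.2,-0.4,0],
    [3.4,-1.2,-0.4,0],
    [3.4,-1.2,-0.4,0],
    [3.4,-1.2,-0.4,0]
  ],
  "jaw": 0.6,
  "force": 60
}}

```text
clock: 1.1
eef_pos: [548.5, -311.6, 296.2]
tcp_rot: [-3.141, 0.0, 0.348]
contact_force: [0.6, -0.9, 0.2]
opening: 0.403
```

>>> {"name": "drive_tool", "arguments": {
  "deltas": [
    [0,0,0,-0.12],
    [0,0,0,-0.12],
    [0,0,0,-0.12],
    [0,0,0,-0.12],
    [0,0,0,-0.12],
    [0,0,0,-0.12],
    [0,0,0,-0.12],
    [0,0,0,-0.12],
    [0,0,0,-0.12],
    [0,0,0,-0.12],
    [0,0,0,-0.12],
    [0,0,0,-0.12]
  ]
}}

```text
clock: 2.1
eef_pos: [547.3, -313.0, 295.8]
tcp_rot: [-3.141, -0.001, 1.794]
contact_force: [0.6, -0.5, 0.0]
opening: 0.401
```

>>> {"name": "drive_tool", "arguments": {
  "deltas": [
    [0,0,0,-0.116],
    [0,0,0,0],
    [0,0,0,0]
  ]
}}

```text
clock: 2.35
eef_pos: [547.3, -313.1, 296.0]
tcp_rot: [-3.141, -0.0, 1.9]
contact_force: [0.3, -0.9, 0.3]
opening: 0.401
```

>>> {"name": "drive_tool", "arguments": {
  "deltas": [
    [0,2.9,0,-0.004],
    [0,2.9,0,0],
    [0,3.0,0,0],
    [0,0,3.2,0],
    [0,0,3.2,0],
    [0,0,3.2,0],
    [0,0,0,0],
    [0,0,0,0]
  ]
}}

```text
clock: 3.02
eef_pos: [629.6, -283.7, 198.8]
tcp_rot: [-3.139, -0.003, 1.905]
contact_force: [0.2, 0.3, 0.4]
opening: 0.399
```

```bash
cat >> h.py <<'E'
d=np.array([-0.328,0.945]); n=np.array([0.945,0.328]); O=np.array([545.7,-39.4])
def jig(p): p=np.asarray(p)[...,:2]-O; return np.stack([p@d,-(p@n)],-1)
E
python3 - <<'E'
from h import *
s=r.sense(); print(s["eef_pos"],jig(s["eef_pos"]),s["tcp_rot"],s["contact_force"])
p,_=cams.grab_frame("wrist"); q,_=cams.grab_frame("scene")
cv2.imwrite("pics/w1.png",np.hstack([cv2.resize(p,(400,300)),cv2.resize(q[120:330,150:430],(400,300))])[:,:,::-1])
E
```

```text
[ 629.60593032 -283.65926326  198.84162219] [-258.34614893    0.82593419] [-3.13869198e+00 -2.77305313e-03  1.90520679e+00] [0.22351776 0.33749018 0.39146614]
```

View pics/w1.png

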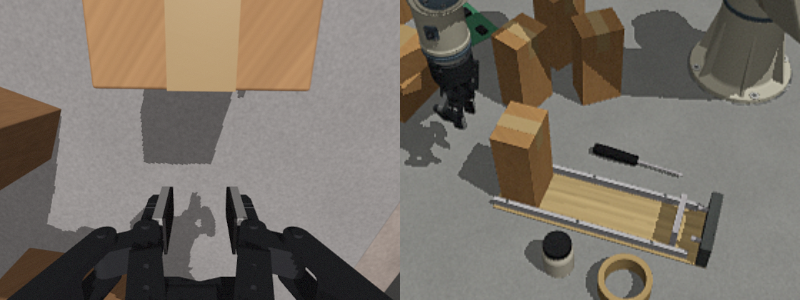

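The wrist view shows the fingers centred behind the carton, whose face spans cols 85-325 with tape at 165-240. The scene crop shows clearance to everything else. I'll approach and tip.

>>> {"name": "drive_tool", "arguments": {
  "deltas": [
    [2.5,0,0,0],
    [2.5,0,0,0],
    [0.6,0,0,0],
    [0.6,0,0,0],
    [0.6,0,0,0],
    [0.6,0,0,0],
    [0.6,0,0,0],
    [0.6,0,0,0]
  ]
}}

```text
clock: 3.78
eef_pos: [602.4, -203.1, 200.7]
tcp_rot: [3.141, 0.001, 1.907]
contact_force: [0.7, -1.0, 0.5]
opening: 0.401
```

>>> {"name": "drive_tool", "arguments": {
  "deltas": [
    [0.8,0,0,0],
    [0.8,0,0,0],
    [0.8,0,0,0],
    [0.8,0,0,0]
  ]
}}

```text
clock: 4.12
eef_pos: [591.0, -171.8, 200.0]
tcp_rot: [-3.141, -0.001, 1.908]
contact_force: [-0.1, 0.2, 0.2]
opening: 0.401
```

Run:
```python
from h import *
s=r.sense(); print(s["eef_pos"],jig(s["eef_pos"]),s["contact_force"])
q,_=cams.grab_frame("scene"); p,_=cams.grab_frame("side")
cv2.imwrite("pics/t1.png",np.hstack([cv2.resize(p[100:370,100:460],(400,300)),cv2.resize(q[120:330,150:430],(400,300))])[:,:,::-1])
```

```text
[ 591.03757237 -171.81897958  199.99471106] [-140.00665944    0.58941942] [-0.1461637   0.15308406  0.23916754]
```

View pics/t1.png

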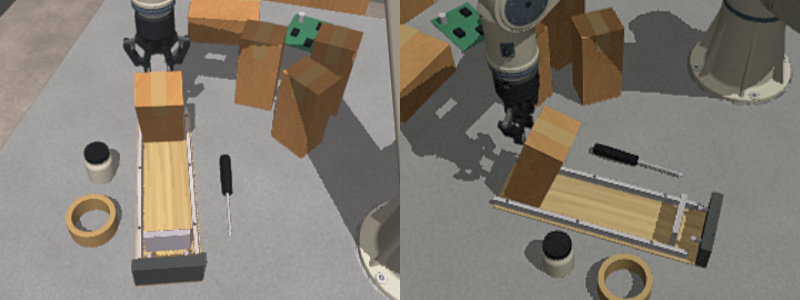

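The pictures show the carton tilted about 0.3 rad along the lane and still straight. I'll go on pushing until it falls, then let it settle.

>>> {"name": "drive_tool", "arguments": {
  "deltas": [
    [0.8,0,0,0],
    [0.8,0,0,0],
    [0.8,0,0,0],
    [0.8,0,0,0],
    [0,0,0,0],
    [0,0,0,0],
    [0,0,0,0],
    [0,0,0,0],
    [0,0,0,0],
    [0,0,0,0],
    [0,0,0,0],
    [0,0,0,0]
  ]
}}

```text
clock: 5.22
eef_pos: [581.0, -142.7, 200.2]
tcp_rot: [-3.141, -0.0, 1.908]
contact_force: [-0.6, -0.7, -0.1]
opening: 0.402
```

>>> {"name": "drive_tool", "arguments": {
  "deltas": [
    [-3,0,0,0],
    [-3,0,0,0],
    [-2,0,0,0],
    [0,0,0,0],
    [0,0,0,0],
    [0,0,0,0]
  ]
}}

```text
clock: 5.72
eef_pos: [607.0, -217.7, 200.0]
tcp_rot: [-3.141, -0.001, 1.907]
contact_force: [-0.2, -0.1, 0.4]
opening: 0.398
```

Run:
```python
from h import *
s=r.sense(); print(s["eef_pos"],jig(s["eef_pos"]),s["contact_force"])
for k in("scene","side"):
    W=cloud(k); J=jig(W); z=W[...,2]
    m=(abs(J[...,1])<60)&(J[...,0]>-200)&(J[...,0]<200)&(z>72)&(z<90)
    P=np.c_[J[m],z[m]]; b=cv2.minAreaRect(P[:,:2].astype(np.float32)); print(k,m.sum(),b,P[:,2].min(),np.percentile(P[:,2],[5,50,95]),P[:,0].min(),P[:,0].max())
    m=(abs(J[...,1])<50)&(J[...,0]>100)&(J[...,0]<200)&(z>60)&(z<69.5); print("plate x",np.percentile(J[m][:,0],[3,50,97]),np.median(J[m][:,1]))
q,_=cams.grab_frame("scene"); p,_=cams.grab_frame("side")
cv2.imwrite("pics/t2.png",np.hstack([cv2.resize(p[100:370,100:460],(400,300)),cv2.resize(q[120:330,150:430],(400,300))])[:,:,::-1])
```

```text
[ 606.98796147 -217.68994486  199.95582768] [-188.58644926    0.56197832] [-0.2078868  -0.06584909  0.4054062 ]
scene 2278 ((6.272834777832031, 2.4631385803222656), (210.66468811035156, 99.62051391601562), 1.8891901969909668) 72.26676114241742 [76.37347859 79.66497325 82.68477892] -99.15507603872166 111.91084851655341
plate x [109.59845943 165.94494933 172.02481517] -3.2019619129768726
side 3052 ((9.0474853515625, 1.0437278747558594), (213.18215942382812, 96.1161880493164), 1.5098282098770142) 72.08283062925405 [77.2353049  79.92722382 82.25206623] -97.32531127674298 115.79002667371152
plate x [111.80464937 167.81752646 175.6007167 ] -1.084053776638368
```

View pics/t2.png

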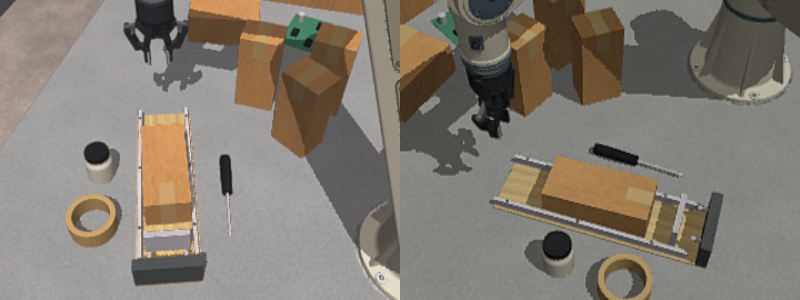

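The carton lies flat at jig x from about -98 to +113, within 0.03 rad, and the plate face is at about 160. I'll drop behind the foot end and approach.

>>> {"name": "drive_tool", "arguments": {
  "deltas": [
    [0,0,3.8,0],
    [0,0,3.8,0],
    [0,0,3.8,0],
    [0,0,3.8,0],
    [2,0,0,0],
    [2,0,0,0],
    [1.5,0,0,0],
    [0,0,0,0],
    [0,0,0,0],
    [0,0,0,0]
  ]
}}

```text
clock: 6.75
eef_pos: [590.3, -166.4, 49.3]
tcp_rot: [3.14, 0.001, 1.909]
contact_force: [0.2, -0.4, -0.0]
opening: 0.399
```

```bash
cat > s.py <<'E'
from h import *
s=r.sense(); f=s["contact_force"]; print(s["clock"],s["eef_pos"],"jig",jig(s["eef_pos"]),"F",f,"along",-(f[:2]@d))
E
python3 s.py
```

```text
6.75 [ 590.333053   -166.44205158   49.32203468] jig [-134.69438012   -0.50844217] F [ 0.17492811 -0.38420192 -0.04293456] along 0.42044723533328504
```

>>> {"name": "drive_tool", "arguments": {
  "deltas": [
    [0.5,0,0,0],
    [0.5,0,0,0],
    [0.5,0,0,0],
    [0.5,0,0,0],
    [0.5,0,0,0],
    [0.5,0,0,0],
    [0.5,0,0,0],
    [0.5,0,0,0],
    [0.5,0,0,0]
  ]
}}

```text
clock: 7.5
eef_pos: [574.4, -123.4, 48.4]
tcp_rot: [3.141, 0.0, 1.908]
contact_force: [1.6, -3.2, 0.2]
opening: 0.4
```

```bash
python3 s.py
```

```text
7.5 [ 574.43407155 -123.3561005    48.35642086] jig [-88.76329044   0.38390335] F [ 1.62856122 -3.16809429  0.16636444] along 3.528017189256912
```

>>> {"name": "drive_tool", "arguments": {
  "deltas": [
    [0.3,0,0,0],
    [0.3,0,0,0],
    [0.3,0,0,0],
    [0.3,0,0,0],
    [0.3,0,0,0],
    [0.3,0,0,0],
    [0.2,0,0,0],
    [0.2,0,0,0],
    [0.2,0,0,0],
    [0.2,0,0,0],
    [0.2,0,0,0],
    [0.2,0,0,0]
  ]
}}

```text
clock: 8.5
eef_pos: [564.8, -95.9, 48.4]
tcp_rot: [3.141, 0.001, 1.908]
contact_force: [1.5, -9.0, -1.1]
opening: 0.4
```

```bash
python3 s.py
```

```text
8.5 [564.7534917  -95.85500362  48.36012311] jig [-59.5995237    0.51169153] F [ 1.46777857 -9.00468903 -1.09049724] along 8.990862500864575
```

>>> {"name": "drive_tool", "arguments": {
  "deltas": [
    [0.2,0,0,0],
    [0.2,0,0,0],
    [0.2,0,0,0],
    [0.2,0,0,0],
    [0.2,0,0,0]
  ]
}}

```text
clock: 8.92
eef_pos: [561.5, -86.6, 48.4]
tcp_rot: [3.141, 0.001, 1.908]
contact_force: [1.7, -9.6, -0.4]
opening: 0.399
```

```bash
cat > p.py <<'E'
import s
from h import *
for k in("scene","side"):
    W=cloud(k); J=jig(W); z=W[...,2]
    m=(abs(J[...,1])<42)&(J[...,0]>100)&(J[...,0]<212)&(z>62)&(z<69.5); a=J[m][:,0]; print(k,"plate x",np.percentile(a[a>150],[3,50,97]))
    m=(abs(J[...,1])<60)&(J[...,0]>20)&(J[...,0]<200)&(z>74)&(z<90); b=cv2.minAreaRect(J[m].astype(np.float32)); print("carton max x",np.percentile(J[m][:,0],99),b)
    m=(abs(J[...,1])<70)&(J[...,0]>205)&(J[...,0]<260)&(z>66)&(z<75); print("block",np.percentile(J[m][:,0],[2,50,98]))
E
python3 p.py
```

```text
8.9167 [561.45446744 -86.58626588  48.36319293] jig [-49.75848657   0.58912348] F [ 1.73931878 -9.60338477 -0.40894292] along 9.645695162140244
scene plate x [173.26892831 179.00044618 184.72845323]
carton max x 171.4026336502987 ((96.32554626464844, 0.3692970275878906), (152.65771484375, 99.24393463134766), 0.2534968852996826)
block [217.09327622 227.56437483 238.03062962]
side plate x [174.41139344 181.18690278 187.65510966]
carton max x 175.56582757252366 ((98.28889465332031, -1.1370506286621094), (156.82769775390625, 95.89705657958984), 0.2610333263874054)
block [219.35219723 231.08099118 241.25773319]
```

The plate is moving at about 9.5 N total, with 3.5 N of that sliding friction, and about 11 mm remains. I'll slow down for the end.

>>> {"name": "drive_tool", "arguments": {
  "deltas": [
    [0.15,0,0,0],
    [0.15,0,0,0],
    [0.15,0,0,0],
    [0.1,0,0,0],
    [0.1,0,0,0],
    [0.05,0,0,0]
  ]
}}

```text
clock: 9.52
eef_pos: [559.1, -79.9, 48.4]
tcp_rot: [3.141, 0.001, 1.908]
contact_force: [2.7, -8.8, 0.9]
opening: 0.399
```

>>> {"name": "drive_tool", "arguments": {
  "deltas": [
    [0.04,0,0,0],
    [0.04,0,0,0],
    [0.04,0,0,0],
    [0.04,0,0,0]
  ]
}}

```text
clock: 9.85
eef_pos: [558.6, -78.5, 48.4]
tcp_rot: [3.141, 0.001, 1.908]
contact_force: [2.1, -8.3, -0.2]
opening: 0.4
```

```bash
python3 p.py
```

```text
9.85 [558.62669266 -78.47328731  48.37355105] jig [-41.1642117    0.60031367] F [ 2.12966087 -8.2846951  -0.18211812] along 8.527565638764624
scene plate x [182.20723673 187.28642064 193.09811441]
carton max x 179.68040516487295 ((100.7764892578125, 0.5689430236816406), (161.59738159179688, 99.6914291381836), 0.06441058963537216)
block [217.00048434 227.49240147 237.99050678]
side plate x [182.56092253 189.65011576 196.19950697]
carton max x 183.9120012567805 ((102.71556091308594, -1.1137771606445312), (165.2171630859375, 95.88801574707031), 0.25626489520072937)
block [219.84001711 231.16550982 241.19232151]
```

>>> {"name": "drive_tool", "arguments": {
  "deltas": [
    [0.04,0,0,0],
    [0.03,0,0,0],
    [0.03,0,0,0]
  ]
}}

```text
clock: 10.2
eef_pos: [558.3, -77.5, 48.4]
tcp_rot: [3.141, 0.001, 1.908]
contact_force: [1.9, -8.4, 0.8]
opening: 0.402
```

>>> {"name": "drive_tool", "arguments": {
  "deltas": [
    [0.03,0,0,0],
    [0.02,0,0,0]
  ]
}}

```text
clock: 10.37
eef_pos: [558.1, -77.0, 48.4]
tcp_rot: [3.141, 0.001, 1.908]
contact_force: [1.7, -7.8, -0.2]
opening: 0.4
```

>>> {"name": "drive_tool", "arguments": {
  "deltas": [
    [0.03,0,0,0],
    [0.02,0,0,0]
  ]
}}

```text
clock: 10.53
eef_pos: [557.9, -76.6, 48.4]
tcp_rot: [3.141, 0.001, 1.908]
contact_force: [2.3, -9.3, -0.2]
opening: 0.4
```

>>> {"name": "drive_tool", "arguments": {
  "deltas": [
    [0.03,0,0,0],
    [0.02,0,0,0]
  ]
}}

```text
clock: 10.7
eef_pos: [557.9, -76.4, 48.4]
tcp_rot: [3.141, 0.001, 1.908]
contact_force: [2.6, -10.3, -0.5]
opening: 0.401
```

>>> {"name": "drive_tool", "arguments": {
  "deltas": [
    [0.03,0,0,0],
    [0.02,0,0,0]
  ]
}}

```text
clock: 10.87
eef_pos: [557.9, -76.3, 48.5]
tcp_rot: [3.141, 0.002, 1.908]
contact_force: [2.9, -13.8, -0.1]
opening: 0.402
```

>>> {"name": "drive_tool", "arguments": {
  "deltas": [
    [0.03,0,0,0],
    [0.02,0,0,0]
  ]
}}

```text
clock: 11.03
eef_pos: [558.0, -76.2, 48.6]
tcp_rot: [3.141, 0.003, 1.908]
contact_force: [2.5, -17.3, 0.5]
opening: 0.4
```

The force is climbing, so the plate is at its end. Tool force is about 17 N less 3.5 N of friction, or roughly 13 N on the plate. I'll hold it.

>>> {"name": "drive_tool", "arguments": {
  "deltas": [
    [0,0,0,0],
    [0,0,0,0],
    [0,0,0,0],
    [0,0,0,0],
    [0,0,0,0],
    [0,0,0,0]
  ]
}}

```text
clock: 11.53
eef_pos: [558.0, -76.2, 48.6]
tcp_rot: [3.141, 0.003, 1.908]
contact_force: [2.1, -15.8, -0.0]
opening: 0.397
```

```bash
python3 p.py
```

```text
11.5333 [558.00299012 -76.223752    48.57672983] jig [-38.83382639   0.45186499] F [ 2.09371375e+00 -1.57749272e+01 -1.41853179e-02] along 15.594044347178286
scene plate x [184.1597336  189.38306507 195.21618333]
carton max x 182.19842796010815 ((101.76555633544922, 0.35446929931640625), (99.29154968261719, 163.43844604492188), 89.93173217773438)
block [216.96943379 227.44579049 237.99493992]
side plate x [184.84111782 191.99581555 198.41834103]
carton max x 186.32424399293166 ((104.12388610839844, -1.15765380859375), (168.4476776123047, 95.827392578125), 0.31903186440467834)
block [219.70063832 230.94869658 241.04564859]
```

The plate is at its end (centre about 190.7, nominal 191), with about 12 N on it, held for over 0.5 s. I'll ease off and retreat.

>>> {"name": "drive_tool", "arguments": {
  "deltas": [
    [-0.1,0,0,0],
    [-0.3,0,0,0],
    [-1,0,0,0],
    [-3,0,0,0],
    [-3,0,0,0],
    [0,0,-3,0],
    [0,0,-4,0],
    [0,0,-4,0],
    [0,0,0,0],
    [0,0,0,0],
    [0,0,0,0]
  ]
}}

```text
clock: 12.55
eef_pos: [581.2, -144.3, 158.0]
tcp_rot: [-3.141, -0.001, 1.908]
contact_force: [-1.1, 0.1, 0.3]
opening: 0.404
```

Run:
```python
import p
from h import *
q,_=cams.grab_frame("scene"); w,_=cams.grab_frame("side")
cv2.imwrite("pics/f.png",np.hstack([cv2.resize(w[100:370,100:460],(400,300)),cv2.resize(q[120:330,150:430],(400,300))])[:,:,::-1])
```

```text
12.55 [ 581.23640901 -144.34661551  158.04152233] jig [-110.83049381    0.84058338] F [-1.0634271   0.13582812  0.33517092] along -0.47716165943220945
scene plate x [184.16858457 189.82048564 195.23900451]
carton max x 182.1909942177473 ((101.76963806152344, 0.22072219848632812), (99.24592590332031, 163.4712677001953), 89.99784851074219)
block [216.95681104 227.34054821 237.9326767 ]
side plate x [184.78580016 191.71792361 198.30607684]
carton max x 186.01730994339786 ((103.93185424804688, -1.044403076171875), (168.03636169433594, 96.05492401123047), 0.39662957191467285)
block [219.65214588 231.12834109 241.43757923]
```

View pics/f.png

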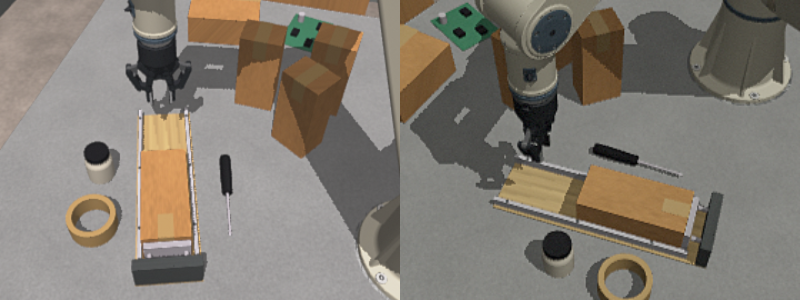

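The pictures show the carton flat and straight against the plate, the plate back, the gripper clear and the bystanders where they were. I'm handing in.

```bash
python3 -c "
from rig import job; print(job.sign_off())"
```

```text
the job is handed in; nothing more can be done
None
```

I tipped the carton over into the lane and slid it by its foot end until the stop plate was all the way back. I held it there for about half a second, backed away clear and handed the job in at about 12.7 s of the 58 s; sign-off gives no verdict.

- **Pressing force:** the tool read about 16–17 N. Taking off about 3.5 N of sliding friction leaves roughly 12–13 N on the plate. I worked this out from the wrist force; it was not measured at the plate.
- **Final position:** after I backed away, the plate's centre was at about 190–191 mm in the jig's frame, where fully back is 191. The carton was straight to within about 0.01 rad, with its top end against the plate as far as the cameras can resolve.
- **Bystanders:** the tape roll, jar and screwdriver look unmoved in the last pictures. I did not measure their positions again.
- **Disagreement:** the two cameras differ by about 2–4 mm along the lane, so they cannot confirm the 3 mm gap and 1.5 mm plate limits. The evidence for those is the steep rise in force at the plate's hard end and no clear shift in either view on release (0.3 mm at most).

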